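# Pin the head lamp to its bracket

## Task

Pin the head lamp to its bracket: take the loose pin out of the wooden block, put its tip into the hole in the lamp's sliding stay before the stay is moved, and then work pin and stay along the slot until you feel the hidden tongue's hole underneath. Then push the pin down through the whole stack until its collar sits flat on the stay, and let go. Be gentle (never lean hard on the bracket) and leave the jar, the screwdriver and the steel block where they are.

Things in the scene. Friction and masses are not known exactly. Their poses are not given: they have to be found in the camera images.
- pin: Loose steel pin, 80 g, upright in the wooden block. Origin on its axis at the underside of its collar, z up. Below: shank 12 mm in diameter, 56 mm long, the last 10 mm tapering to 9 mm at the tip. Above: round collar 26 mm in diameter, 4 mm thick, then a flat black grip, 14 mm thick along the pin's x, 30 mm wide along y, from 4 to 44 mm above the origin.
- pin_tip (a point): The tip of the pin, on its axis, 56 mm below the collar's underside.
- block: Fixed dark wooden block, 75 x 60 mm, 64 mm high, with a lower step (38 mm high, 45 mm long) on its +x side. Origin: centre of the underside of the high part. The pin stands in a blind hole 15 mm in diameter, 61 mm deep, in the middle of its top, collar on the top face.
- bracket: Fixed black lamp bracket on the bench, foot 100 x 106 mm, open at both y ends. Origin at its underside on the middle line; y runs along its slot (lamp on the +y side), z up. It carries stay, tongue and keeper wires. It is thin: if the pin presses on it or on those parts with more than 40 N (contact forces added up), it bends and the task fails.
- slot (a point): Top face of the bracket's top plate (5 mm thick), 89 mm above the bench, above the bracket's origin, axes as the bracket's. The slot through the plate is 16 mm wide and runs along y from -33 to +27 mm from this point. The stay slides on this face.
- stay_hole (a point): Centre of the round through hole (15 mm in diameter) in the stay, at its top face, 95 mm above the bench. The stay is an aluminium strap 36 mm wide, 6 mm thick, carrying the head lamp (98 mm in diameter, 90 mm from the hole on the +y side, top 110 mm above the bench). They slide along the bracket's y against 2 N of friction; hole at y = +12 to +16 mm at first, -26 to +18 mm possible.
- tongue_face (a point): NOT the tongue's hole: the point on the top face of the captive steel tongue (6 mm thick, this face 83 mm above the bench) above the bracket's origin. The tongue covers the slot from below and has one round hole, 13.5 mm in diameter, on the middle line (x = 0). Its place along y is not measured: anywhere from -22 to +4 mm from this point, 8 to 38 mm to the -y side of the stay's hole at first.
- keeper (a point): Point 62 mm above the bench, midway between two spring wires along y, that grip the pin: passing them takes a push of about 3 to 10 N, and the pin does not fall home by itself. Below is free space. The tongue above shifts along y under about 5 N, so a tapered tip that is partly in its hole (up to about 2 mm off) draws it into line when pushed down.
- jar: Bystander: closed glass jar, 72 mm in diameter, 100 mm high, loose; origin at the centre of its underside.
- screwdriver: Bystander: screwdriver lying loose on the bench, about 200 mm long along its x; origin under its middle.
- steel_block: Bystander: dark steel block 50 x 90 x 40 mm, loose; origin at the centre of its underside.
Mind the look-alikes: they are no part of the job. There is more than one size of the pin; the one meant has the size given above.

How it is judged:
By the outcome, as a careful person would: the job done as asked, in the order asked, and still so for the second after the job is handed in, with the robot touching nothing.
It also fails if it takes over 72 s, if anything falls off the work surface, if the arm or the gripper's body presses on something with over 40 N, if the wrist force passes 120 N, or if a joint passes its speed limit or range.

## Robot

A 6-joint arm with a two-finger parallel gripper is mounted at the origin on the work surface. World frame = base frame: x ahead of the robot, y to its left, z up, the work surface at z = 0. Lengths are in m, angles in rad, forces in N, time in s.
With the tool pointing down it reaches from about 0.25 to 0.725 m from the base axis. Payload 4 kg.
Tool frame: the origin (TCP) lies at the very end of the fingers, on their centre line; the grasp point (between the pads) lies 19 mm behind it; z points along the fingers, y is the direction in which the jaws open and shut (so a half turn about z gives the same grasp; the last joint's range is limited). The gripper opens to 85 mm and grips with 20 to 120 N. Pads are 22 mm wide; open, the fingers measure 114 mm over their backs; the gripper's body (76 mm by 85 mm) begins 54 mm behind the grasp point. The pads swing forward as they close: fully open they stand 13 mm farther back than shut.
Start: joints at [1.268, 0.241, 0.005, 1.335, 0, 1.571], TCP at [0.149, 0.477, 0.231] pointing down, gripper open.
Joint ranges: [-2.72, 2.72], [-1.05, 1.87], [-1.09, 1.28], [-1.99, 2.15], [-1.42, 1.44], [-3.14, 3.14]. Speed limits (rad/s): [2.79, 2.79, 3.14, 3.14, 3.14, 3.14].

## Interface

Orientations are given as a 3x3 rotation matrix whose columns are the frame's x, y, z axes.
In Python, from bench import r, grab_frame, regions_of gives the robot as it stands.
- The arm moves only by the tool step_arm, never from a script. Its argument "steps" is a list of rows, each a list of 2 entries, a list of its own where there are three numbers: the shift along the tool's x, y, z in m, then the turn, a rotation vector about the tool's x, y, z in rad. A call has 1 to 20 rows; each row shifts and turns the commanded pose from where the row before left it, along the tool's axes as they then stand; what a row does not reach is not made up. A row lasts 1/12 s, in which the tool goes at most 41.7 mm and 7.16 degrees, less where a joint would pass 70% of its speed; a pose out of reach is approached as far as the arm can. A call is refused whole if a number of a shift passes 0.0417 or a number of a turn 0.125, either way. A call with a gripper value outside its range is refused whole. "grip" is the finger opening in m, from 0 to 0.0854, set as the call begins (left out, the last holds). The fingers move at their own pace and stop on an object; "force" is the grip in N (left out, the last holds). Time passes only in rows, so rows that do not move let the fingers close. It gives the time, the measured TCP pose, the force and the opening at its end, in the units of the state.
- r.get_state(): the state, without advancing time (a new reading comes with each control period).
- grab_frame(name): name is "side" or "top"; returns a dict with "frame" (480x640x3 uint8, red, green, blue), "K" (3x3 intrinsics, pixels), "extrinsics" (4x4, takes a point from world to camera coordinates). Camera axes: x right, y down, z forward; pixel columns grow to the right and rows downward; lengths in m; the calibration is good to about 2 mm. A picture is of the moment at which its call begins. There is no depth.
- r.hand_in(): hands the job in, once; it reports no verdict.
Trained networks look in a picture, given as the dict that the camera call returned (one of the last four; its "shot" number tells which), for a name from the list of things; names that differ only in an ending like _2 or _b are one class to them, and where a whole thing is asked for, a point or a joint stands for the part that bears it (a point fixed in the world has none). Each returns a list of dicts, best first, with "score" (0 to 1); they miss things now and then, are a little off and sometimes report something else, mostly with a low value. They report only what shows in the picture. A call takes as long as a camera call. They do not tell look-alikes from the thing itself.
- regions_of(query, picture): "region" (480x640 bool, what is visible of it) and "position" ([column, row] in pixels, amid what is visible of it).
The state is a dict: "t": time; "joint_pos": joint angles; "qvel": joint speeds; "joint_efforts": joint torques, N m; "tcp_pos": TCP position; "ee_rot": TCP orientation; "force": force on the tool from outside, world axes, zero at the start; "ft_torque": the same for the moment, N m; "gripper_width": finger opening in m.
Only numpy, scipy, OpenCV 4.12 (cv2) and the standard library are available. Lean on these libraries where they do the work, as an engineer would, in place of code of your own. Each camera call takes 0.05 s, during which the arm holds its last target. There are 200 camera calls.

## Working session

There is one attempt and no reset: what is moved stays moved. The work goes in short steps, Python scripts to look and compute and a tool call to move; the robot and the scene stay as the last step left them, time stands still between calls to the robot, and variables do not carry over. Pictures are saved under pics/ and viewed, about 8 in all and at most 12, crops included, and the job is handed in when it is done.

Besides the shell and the picture viewer there is one more tool, called after ">>>" as name(argument=value, ...), one argument or row to a line, values as JSON. step_arm: Moves the arm, as the interface text tells. Its arguments: {"type":"object","properties":{"steps":{"type":"array","items":{"type":"array"}},"grip":{"type":"number"},"force":{"type":"number"}},"required":["steps"]}

```bash
mkdir -p pics; ls
cat > h.py <<'E'
import numpy as np, cv2
from bench import r, grab_frame, regions_of
def save(f,name,box=None,s=1):
    im=f["frame"][...,::-1]
    if box: im=im[box[1]:box[3],box[0]:box[2]]
    cv2.imwrite("pics/"+name,cv2.resize(im,None,fx=s,fy=s,interpolation=cv2.INTER_CUBIC))
def proj(f,p):
    E=f["extrinsics"];c=E[:3,:3]@np.array(p)+E[:3,3];u=f["K"]@c;return u[:2]/u[2]
def ray(f,px):
    E=f["extrinsics"];R=E[:3,:3];o=-R.T@E[:3,3]
    d=R.T@np.linalg.inv(f["K"])@np.array([px[0],px[1],1.]);return o,d/np.linalg.norm(d)
def atz(f,px,z):
    o,d=ray(f,px);return o+d*(z-o[2])/d[2]
def tri(f,p,g,q):
    o,d=ray(f,p);O,D=ray(g,q)
    s=np.linalg.lstsq(np.c_[d,-D],O-o,rcond=None)[0]
    a=o+d*s[0];b=O+D*s[1];return (a+b)/2,np.linalg.norm(a-b)
E
python3 - <<'E'
from h import *
for n in("side","top"):
    f=grab_frame(n);save(f,n+"0.png");E=f["extrinsics"];print(n,(-E[:3,:3].T@E[:3,3]).round(3),E[:3,:3].round(2).tolist(),f["K"][0,0])
    for q in["pin","block","bracket","stay_hole","jar","screwdriver","steel_block"]:
        for d in regions_of(q,f):print(n,q,round(d["score"],2),np.round(d["position"]),d["region"].sum(), atz(f,d["position"],.09).round(3))
print(r.get_state())
E
```

```text
pics
side [ 0.192 -0.574  0.6  ] [[0.74, -0.67, 0.01], [-0.41, -0.47, -0.78], [0.52, 0.58, -0.63]] 516.9167970126463
side pin 0.93 [408. 355.] 1622 [ 0.551 -0.34   0.09 ]
side pin 0.78 [337. 320.] 556 [ 0.526 -0.239  0.09 ]
side pin 0.62 [308. 302.] 242 [ 0.517 -0.188  0.09 ]
side block 0.66 [346. 341.] 4279 [ 0.508 -0.273  0.09 ]
side block 0.43 [229. 215.] 6199 [0.553 0.056 0.09 ]
side bracket 0.83 [230. 212.] 5967 [0.559 0.062 0.09 ]
side stay_hole 0.34 [226. 215.] 6216 [0.548 0.058 0.09 ]
side screwdriver 0.93 [311. 179.] 707 [0.732 0.052 0.09 ]
side steel_block 0.75 [446. 299.] 2235 [ 0.665 -0.312  0.09 ]
top [ 0.453 -0.072  0.916] [[-0.03, -1.0, 0.0], [-0.98, 0.03, -0.21], [0.21, -0.01, -0.98]] 534.0792039023279
top pin 0.9 [493. 282.] 762 [ 0.55  -0.341  0.09 ]
top pin 0.72 [422. 294.] 285 [ 0.534 -0.23   0.09 ]
top pin 0.46 [367. 290.] 106 [ 0.544 -0.145  0.09 ]
top bracket 0.62 [205. 273.] 7841 [0.578 0.106 0.09 ]
top stay_hole 0.74 [158. 269.] 4469 [0.586 0.18  0.09 ]
top stay_hole 0.33 [311. 160.] 1918 [ 0.758 -0.063  0.09 ]
top jar 0.59 [310. 160.] 1986 [ 0.758 -0.063  0.
[... 289 characters left out ...]
-2.83982333e-05,  1.57085042e+00]), 'qvel': array([ 2.22619509e-03, -1.81985498e-04,  1.16539643e-03, -1.72110639e-03,
       -6.36504990e-05,  1.48196662e-03]), 'joint_efforts': array([-2.72834052e-05, -3.72148061e+01,  2.52680683e+01,  7.70534116e-04,
        1.08919496e-04,  1.26758806e-06]), 'tcp_pos': array([0.14910122, 0.47725436, 0.23131501]), 'ee_rot': array([[-9.54492194e-01,  2.98235897e-01,  3.76749468e-05],
       [ 2.98235898e-01,  9.54492194e-01,  2.53628979e-05],
       [-2.83963160e-05,  3.54447096e-05, -9.99999999e-01]]), 'force': array([-0.59335713, -0.59282937, -0.31679369]), 'ft_torque': array([ 0.0132258 , -0.04764427,  0.03660479]), 'gripper_width': 0.08523713412943405}
```

View pics/side0.png

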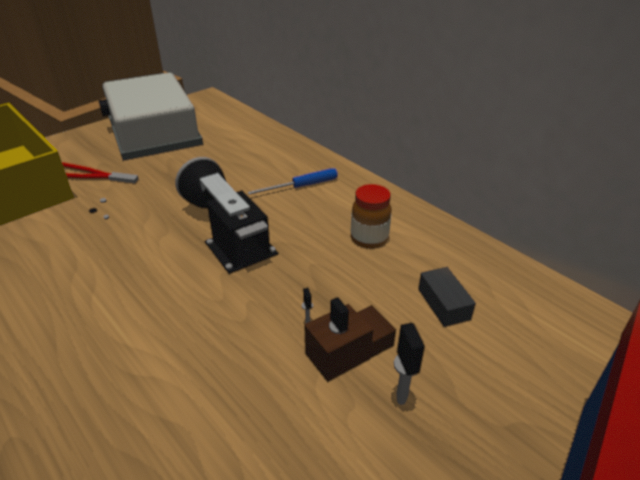

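View pics/top0.png

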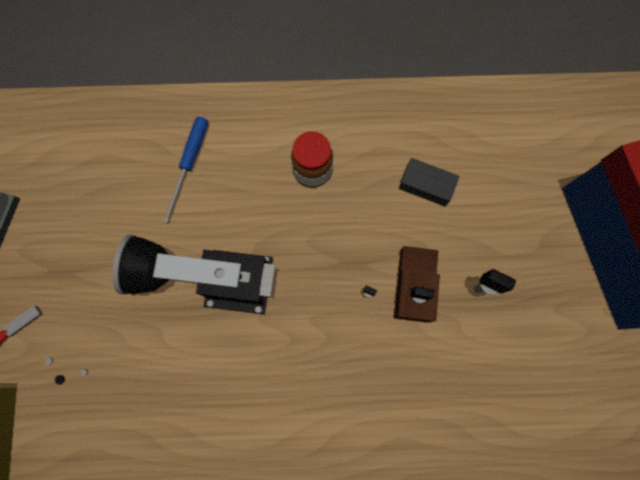

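The side view shows three pins: the big one at (408,355) outside the block, the one in the wooden block at (337,320), and a small one at (308,302) behind it. In the top view they are at (493,282), (422,294) and (368,292). I choose the one in the block. The bracket's stay hole is near (219,272) in the top view and (232,201) in the side view. Next I'll take a close crop of each.

Run:
```python
from h import *
t=grab_frame("top");s=grab_frame("side")
def c(f,x,y,w=50,h=37): return cv2.resize(f["frame"][y-h:y+h,x-w:x+w,::-1],(400,296),interpolation=cv2.INTER_CUBIC)
m=np.vstack([np.hstack([c(t,420,285),c(t,225,275)]),np.hstack([c(s,337,325),c(s,232,210)])])
for k in range(0,800,40): cv2.line(m,(k,0),(k,4),(0,255,255),1); cv2.line(m,(k,296),(k,300),(0,255,255),1)
cv2.imwrite("pics/mos.png",m)
# stay bright mask & pin regions
for f,n in((t,"top"),(s,"side")):
    for d in regions_of("pin",f):
        ys,xs=np.nonzero(d["region"]);print(n,d["score"],xs.min(),xs.max(),ys.min(),ys.max(),cv2.minAreaRect(np.c_[xs,ys].astype(np.float32)))
```

```text
top 0.97 473 515 269 294 ((494.0, 281.5), (25.0, 42.0), 90.0)
top 0.66 410 433 287 302 ((421.5, 294.5), (15.0, 23.0), 90.0)
top 0.43 363 375 286 296 ((368.70001220703125, 291.60003662109375), (11.62755298614502, 8.497057914733887), 26.56505012512207)
side 0.83 394 424 323 404 ((407.59600830078125, 363.97198486328125), (27.458913803100586, 81.840087890625), 10.30484676361084)
side 0.66 330 348 297 333 ((339.0, 315.0), (36.0, 18.0), 90.0)
```

View pics/mos.png

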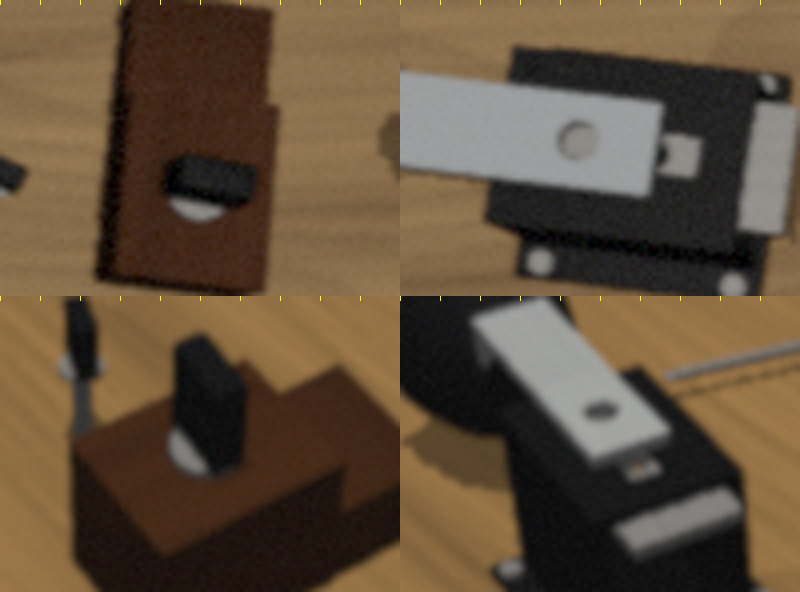

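```bash
cat > fit.py <<'E'
from h import *
from scipy.optimize import minimize
def box(x0,x1,y0,y1,z0,z1): return np.array([[x,y,z] for x in(x0,x1) for y in(y0,y1) for z in(z0,z1)],float)
def cyl(rad,z0,z1):
    a=np.linspace(0,2*np.pi,32,endpoint=False);return np.vstack([np.c_[rad*np.cos(a),rad*np.sin(a),0*a+z] for z in(z0,z1)])
GRIP=box(-.007,.007,-.015,.015,.004,.044);COL=cyl(.013,0,.004)
def place(P,x,y,z,yaw):
    c,s=np.cos(yaw),np.sin(yaw);return P@np.array([[c,-s,0],[s,c,0],[0,0,1]]).T+[x,y,z]
def sil(f,parts,S=4):
    m=np.zeros((480*S,640*S),np.uint8)
    for P in parts:
        q=np.array([proj(f,p) for p in P]);cv2.fillConvexPoly(m,cv2.convexHull(((q+.5)*S).astype(np.int32)),255)
    return cv2.resize(m,(640,480),interpolation=cv2.INTER_AREA)/255.
E
python3 - <<'E'
from fit import *
t=grab_frame("top");s=grab_frame("side")
print("stay hole",tri(t,(219.5,273),s,(232.25,201.75)))
# pin mask: black grip or grey collar vs brown
W={}
for f,n,(x0,y0,x1,y1) in((t,"t",(408,283,436,304)),(s,"s",(326,293,346,336))):
    a=cv2.GaussianBlur(f["frame"],(3,3),0).astype(float);m=np.zeros((480,640))
    R,G,B=a[...,0],a[...,1],a[...,2];k=(B/np.maximum(R,1)>.68);m[y0:y1,x0:x1]=k[y0:y1,x0:x1]
    W[n]=m;print(n,m.sum())
    w=np.zeros_like(m);w[y0:y1,x0:x1]=1;W[n+"w"]=w
def cost(p,use=("t","s")):
    c=0
    for n,f in(("t",t),("s",s)):
        if n in use:
            P=[place(GRIP,p[0],p[1],p[2],p[3]),place(COL,p[0],p[1],p[2],p[3])]
            c+=(np.abs(sil(f,P)-W[n])*W[n+"w"]).sum()
    return c
for use in(("t","s"),("t",),("s",)):
  best=None
  for yaw in(-.4,-.2,0,.2):
    fz=(lambda p:cost(p,use)) if len(use)==2 else (lambda p:cost([p[0],p[1],.064,p[3]],use))
    o=minimize(fz,[.535,-.232,.064,yaw],method="Nelder-Mead",options=dict(initial_simplex=np.array([.535,-.232,.064,yaw])+np.vstack([np.zeros(4),np.diag([.008,.008,.006,.2])]),maxiter=150))
    if best is None or o.fun<best.fun:best=o
  print(use,best.x.round(4),best.fun)
# stay
for f,n in((t,"top"),(s,"side")):
    hsv=cv2.cvtColor(f["frame"],cv2.COLOR_RGB2HSV)
    k=((hsv[...,1]<60)&(hsv[...,2]>120)).astype(np.uint8)
    h=(219,261) if n=="top" else (222,190)
    nl,lab,st,ce=cv2.connectedComponentsWithStats(k)
    L=lab[h[1],h[0]];print(n,L,st[L])
    if L:
        ys,xs=np.nonzero(lab==L);pts=np.array([atz(f,(x,y),.095)[:2] for x,y in zip(xs,ys)],np.float32)
        print(cv2.minAreaRect(pts*1000))
E
```

```text
stay hole (array([0.57697153, 0.08259274, 0.09207035]), np.float64(0.001262050792446311))
t 265.0
s 470.0
('t', 's') [ 0.536  -0.2312  0.0583 -0.4809] 162.03921568627453
('t',) [ 0.5349 -0.2292  0.0678  0.1128] 55.64705882352941
('s',) [ 0.5352 -0.2313  0.0556 -0.5853] 69.6313725490196
top 0 [     0      0    640    480 304220]
side 10 [201 174  48  39 791]
((581.2673950195312, 114.83836364746094), (129.71810913085938, 36.594215393066406), 81.50508117675781)
```

Run:
```python
from fit import *
t=grab_frame("top");s=grab_frame("side")
for z in(.092,.095):print(z,atz(t,(219.5,273),z).round(4),atz(s,(232.25,201.75),z).round(4))
for f,(x0,y0,x1,y1) in((t,(405,282,440,306)),(s,(322,293,350,338))):
    a=f["frame"].astype(int)
    for y in range(y0,y1):
        print(y,"".join("#" if (p[0]-p[2]<12 and p.sum()<120) else "o" if p[0]-p[2]<25 and p.sum()>200 else "." for p in a[y,x0:x1]))
    print(a[y0+12,x0:x1].tolist())
```

```text
0.092 [0.5764 0.0829 0.092 ] [0.5776 0.0824 0.092 ]
0.095 [0.576  0.0823 0.095 ] [0.5753 0.0785 0.095 ]
282 ...................................
283 ...................................
284 ...................................
285 ...................................
286 ...................................
287 ..........#####....................
288 .........###########...............
289 .......########.#########..........
290 .......#####################.......
291 .......#########.############......
292 .......######################......
293 ......#######################......
294 ......#######################......
295 .......######################......
296 .......#####################.......
297 ............################.......
298 .......ooooooo...#########.........
299 ........ooooooooooo..#.#...........
300 ........ooooooooooooo..............
301 ..........ooooooooooo..............
302 ...........ooooooooo...............
303 ...............oo..................
304 ...................................
305 ...................................
[[66, 37, 20], [63, 36, 23], [59, 31
[... 1635 characters left out ...]

329 .........ooooooo.########...
330 .........oooooooo#######....
331 ...........oooooo######.....
332 .............ooo..####......
333 ............................
334 ............................
335 ............................
336 ............................
337 ............................
[[133, 101, 62], [129, 99, 61], [127, 98, 59], [127, 98, 60], [128, 100, 62], [128, 99, 60], [128, 98, 60], [113, 87, 53], [74, 57, 35], [31, 24, 20], [14, 13, 16], [16, 19, 21], [18, 15, 18], [19, 19, 20], [26, 26, 28], [25, 25, 26], [26, 24, 27], [22, 24, 28], [27, 27, 26], [20, 24, 24], [30, 28, 30], [39, 36, 31], [59, 47, 35], [72, 54, 35], [75, 51, 32], [72, 46, 28], [76, 48, 31], [89, 61, 36]]
```

Run:
```python
from fit import *
t=grab_frame("top");s=grab_frame("side")
M={}
for n,f,(x0,y0,x1,y1) in(("t",t,(408,284,437,306)),("s",s,(326,295,349,336))):
    a=f["frame"].astype(int);d=a[...,0]-a[...,2];S=a.sum(2);w=np.zeros((480,640),bool);w[y0:y1,x0:x1]=1
    M[n]=(f,cv2.morphologyEx((w&(d<12)&(S<120)).astype(np.uint8),cv2.MORPH_CLOSE,np.ones((3,3))).astype(float),w&(d<25)&(S>200))
def cost(p,use):
    c=0
    for n in use:
        f,g,k=M[n];G=sil(f,[place(GRIP,*p)]);C=np.maximum(sil(f,[place(COL,*p)])-G,0)
        c+=np.abs(G-g).sum()+np.abs(C-k).sum()
    return c
for use in("ts","t","s"):
  best=None
  for yaw in(-.5,-.2,.1,.4):
    fz=(lambda p:cost(p,use)) if use=="ts" else (lambda p:cost([p[0],p[1],.064,p[3]],use))
    o=minimize(fz,[.535,-.232,.064,yaw],method="Nelder-Mead",options=dict(initial_simplex=np.array([.535,-.232,.064,yaw])+np.vstack([np.zeros(4),np.diag([.006,.006,.006,.2])]),maxiter=160))
    print(use,o.x.round(4),round(o.fun,1))
```

```text
ts [ 0.5368 -0.2308  0.0628 -0.4232] 253.0
ts [ 0.5369 -0.2301  0.0624 -0.446 ] 246.2
ts [ 0.537  -0.2301  0.0624 -0.4212] 245.6
ts [ 0.5367 -0.2304  0.0624 -0.4253] 249.6
t [ 0.5365 -0.231   0.0642 -0.1969] 88.4
t [ 0.5362 -0.2304  0.0654 -0.1286] 85.8
t [ 0.5362 -0.23    0.0676 -0.1262] 86.3
t [ 0.5366 -0.2293  0.0771 -0.1283] 87.2
s [ 0.5358 -0.2319  0.0657 -0.4519] 141.3
s [ 0.5361 -0.2311  0.0741 -0.4514] 139.4
s [ 0.5361 -0.231   0.0772 -0.4468] 139.5
s [ 0.5356 -0.2318  0.0847 -0.4593] 142.8
```

Run:
```python
from fit import *
t=grab_frame("top");s=grab_frame("side");rows=[]
for f,(x,y) in((t,(421,290)),(s,(337,318))):
    L=[]
    for yaw in(-.13,-.45):
        im=cv2.resize(f["frame"][y-28:y+28,x-37:x+38,::-1],None,fx=5,fy=5,interpolation=cv2.INTER_CUBIC).copy()
        im=np.clip(im.astype(int)*1.8,0,255).astype(np.uint8)
        q=lambda P:np.array([(proj(f,p)-[x-37,y-28]+.5)*5 for p in P]).astype(np.int32)
        g=q(place(GRIP,.5365,-.2305,.064,yaw))
        for i in range(8):
            for j in range(i):
                if bin(i^j).count("1")==1: cv2.line(im,tuple(g[i]),tuple(g[j]),(0,255,0),1)
        c=q(place(COL,.5365,-.2305,.064,yaw))
        cv2.polylines(im,[c[:32],c[32:]],True,(0,0,255),1);L.append(im)
    rows.append(np.hstack(L))
cv2.imwrite("pics/ov.png",np.vstack(rows))
```

```text
(no output)
```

View pics/ov.png

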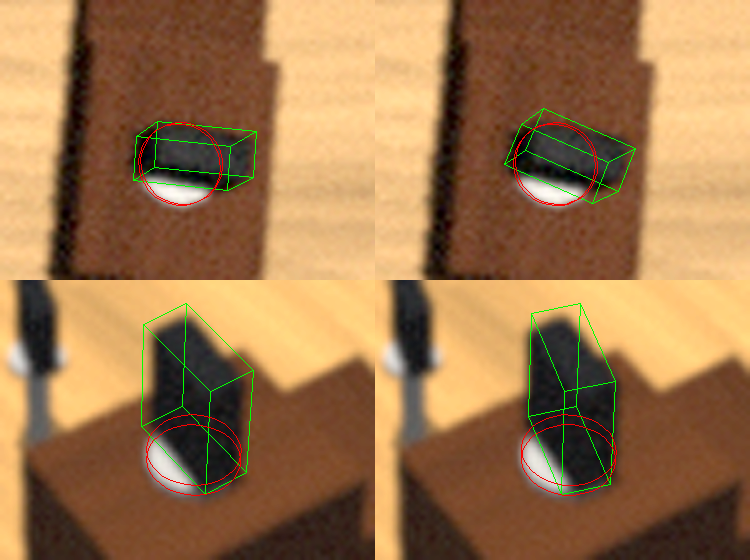

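The overlay shows the collar (26 mm) fits at (0.5365, -0.2305, 0.064), and the grip's long side lies near yaw -0.1. The big pin is about 1.4 times this size and the small pin about half, so the pin in the block is the right one. I'll set off.

>>> step_arm(
  steps=[
    [[0,0,0],[0,0,0.114]],
    [[0,0,0],[0,0,0.114]],
    [[0,0,0],[0,0,0.114]],
    [[0,0,0],[0,0,0.114]],
    [[0,0,0],[0,0,0.114]],
    [[0,0,0],[0,0,0.114]],
    [[0,0,0],[0,0,0.114]],
    [[0,0,0],[0,0,0.114]],
    [[0,0,0],[0,0,0.114]],
    [[0,0,0],[0,0,0.114]],
    [[0,0,0],[0,0,0.114]],
    [[0,0,0],[0,0,0.114]],
  ],
  grip=0.06,
)

```text
t: 2.4
tcp_pos: [0.1491, 0.4773, 0.2313]
ee_rot: [[0.105, 0.994, -0.0], [0.994, -0.105, 0.0], [0.0, -0.0, -1.0]]
force: [-0.4, -0.2, -0.4]
gripper_width: 0.06
```

>>> step_arm(
  steps=[
    [[-0.0333,0.0228,0.002],[0,0,0]],
    [[-0.0333,0.0228,0.002],[0,0,0]],
    [[-0.0333,0.0228,0.002],[0,0,0]],
    [[-0.0333,0.0228,0.002],[0,0,0]],
    [[-0.0333,0.0228,0.002],[0,0,0]],
    [[-0.0333,0.0228,0.002],[0,0,0]],
    [[-0.0333,0.0228,0.002],[0,0,0]],
    [[-0.0333,0.0228,0.002],[0,0,0]],
    [[-0.0333,0.0228,0.002],[0,0,0]],
    [[-0.0333,0.0228,0.002],[0,0,0]],
    [[-0.0333,0.0228,0.002],[0,0,0]],
    [[-0.0333,0.0228,0.002],[0,0,0]],
    [[-0.0333,0.0228,0.002],[0,0,0]],
    [[-0.0333,0.0228,0.002],[0,0,0]],
    [[-0.0333,0.0228,0.002],[0,0,0]],
    [[-0.0333,0.0228,0.002],[0,0,0]],
    [[-0.0333,0.0228,0.002],[0,0,0]],
    [[-0.0333,0.0228,0.002],[0,0,0]],
    [[-0.0333,0.0228,0.002],[0,0,0]],
    [[-0.0333,0.0228,0.002],[0,0,0]],
  ],
)

```text
t: 4.07
tcp_pos: [0.5369, -0.233, 0.1911]
ee_rot: [[0.1, 0.995, 0.0], [0.995, -0.1, 0.0], [0.0, 0.0, -1.0]]
force: [0.7, 0.6, 0.6]
gripper_width: 0.06
```

>>> step_arm(
  steps=[
    [[0.0025,0,0.0],[0,0,0]],
    [[0,0,0.012],[0,0,0]],
    [[0,0,0.012],[0,0,0]],
    [[0,0,0.012],[0,0,0]],
    [[0,0,0.012],[0,0,0]],
    [[0,0,0.012],[0,0,0]],
    [[0,0,0.012],[0,0,0]],
    [[0,0,0.012],[0,0,0]],
    [[0,0,0.012],[0,0,0]],
    [[0,0,0.011],[0,0,0]],
    [[0,0,0.011],[0,0,0]],
    [[0,0,0],[0,0,0]],
  ],
)

```text
t: 5.07
tcp_pos: [0.5349, -0.2276, 0.0707]
ee_rot: [[0.1, 0.995, -0.004], [0.995, -0.1, 0.002], [0.001, -0.004, -1.0]]
force: [-0.1, 0.8, -0.1]
gripper_width: 0.0596
```

Run:
```python
from h import *
s=grab_frame("side");t=grab_frame("top")
a=cv2.resize(s["frame"][270:350,290:390,::-1],(400,320),interpolation=cv2.INTER_CUBIC);b=cv2.resize(t["frame"][245:325,370:470,::-1],(400,320),interpolation=cv2.INTER_CUBIC)
cv2.imwrite("pics/g1.png",np.hstack([a,b]))
```

```text
(no output)
```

View pics/g1.png

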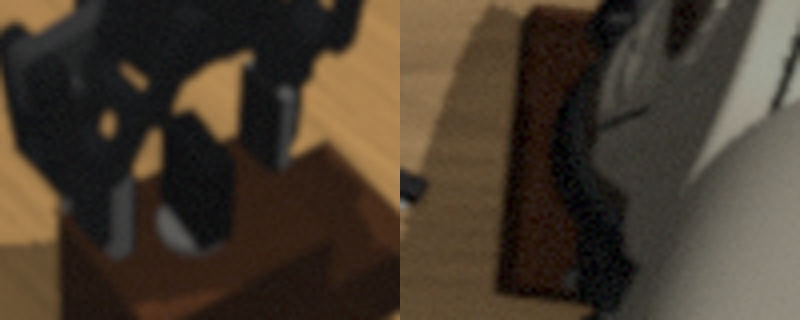

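The fingers straddle the grip, with clear space to either side of it. I'll close gently.

>>> step_arm(
  steps=[
    [[0,0,0],[0,0,0]],
    [[0,0,0],[0,0,0]],
    [[0,0,0],[0,0,0]],
    [[0,0,0],[0,0,0]],
    [[0,0,0],[0,0,0]],
    [[0,0,0],[0,0,0]],
    [[0,0,0],[0,0,0]],
    [[0,0,0],[0,0,0]],
  ],
  grip=0,
  force=30,
)

```text
t: 5.83
tcp_pos: [0.5369, -0.2287, 0.0741]
ee_rot: [[0.1, 0.995, 0.001], [0.995, -0.1, -0.001], [-0.001, 0.001, -1.0]]
force: [-0.7, -0.1, 6.3]
gripper_width: 0.0139
```

>>> step_arm(
  steps=[
    [[0,0,0],[0,0,0]],
    [[0,0,0],[0,0,0]],
    [[0,0,-0.003],[0,0,0]],
    [[0,0,-0.005],[0,0,0]],
    [[0,0,-0.008],[0,0,0]],
    [[0,0,-0.01],[0,0,0]],
    [[0,0,-0.01],[0,0,0]],
    [[0,0,-0.01],[0,0,0]],
    [[0,0,-0.01],[0,0,0]],
    [[0,0,-0.01],[0,0,0]],
    [[0,0,-0.01],[0,0,0]],
    [[0,0,-0.01],[0,0,0]],
    [[0,0,-0.01],[0,0,0]],
    [[0,0,-0.01],[0,0,0]],
    [[0,0,-0.01],[0,0,0]],
    [[0,0,-0.01],[0,0,0]],
    [[0,0,-0.006],[0,0,0]],
    [[0,0,-0.004],[0,0,0]],
    [[0,0,0],[0,0,0]],
  ],
  force=80,
)

```text
t: 7.42
tcp_pos: [0.5371, -0.2287, 0.2104]
ee_rot: [[0.1, 0.995, 0.002], [0.995, -0.1, -0.001], [-0.001, 0.002, -1.0]]
force: [0.7, -0.6, -0.6]
gripper_width: 0.0129
```

>>> step_arm(
  steps=[
    [[0.01,0.0005,0],[0,0,0]],
    [[0.02,0.0005,0],[0,0,0]],
    [[0.02,0.0005,0],[0,0,0]],
    [[0.02,0.0005,0],[0,0,0]],
    [[0.02,0.0005,0],[0,0,0]],
    [[0.02,0.0005,0],[0,0,0]],
    [[0.02,0.0005,0],[0,0,0]],
    [[0.02,0.0005,0],[0,0,0]],
    [[0.02,0.0005,0],[0,0,0]],
    [[0.02,0.0005,0],[0,0,0]],
    [[0.02,0.0005,0],[0,0,0]],
    [[0.02,0.0005,0],[0,0,0]],
    [[0.02,0.0005,0],[0,0,0]],
    [[0.02,0.0005,0],[0,0,0]],
    [[0.02,0.0005,0],[0,0,0]],
    [[0.014,0,0.01],[0,0,0]],
    [[0.008,0,0.01],[0,0,0]],
    [[0,0,0.005],[0,0,0]],
    [[0,0,0.0],[0,0,0]],
    [[0,0,0],[0,0,0]],
  ],
)

```text
t: 9.08
tcp_pos: [0.5744, 0.0804, 0.1831]
ee_rot: [[0.101, 0.995, -0.003], [0.995, -0.101, -0.001], [-0.001, -0.002, -1.0]]
force: [1.0, -0.1, -0.2]
gripper_width: 0.0131
```

Run:
```python
from h import *
s=grab_frame("side");t=grab_frame("top");st=r.get_state();print(st["tcp_pos"])
a=cv2.resize(s["frame"][130:250,190:280,::-1],(450,600),interpolation=cv2.INTER_CUBIC);b=cv2.resize(t["frame"][230:320,155:275,::-1],(350,600)[::1] if 0 else (346,260),interpolation=cv2.INTER_CUBIC)
m=np.zeros((600,796,3),np.uint8);m[:,:450]=np.clip(a*1.5,0,255);m[:260,450:]=b
cv2.imwrite("pics/h1.png",m)
for d in regions_of("pin",s):print(d["score"],d["position"])
```

```text
[0.57521248 0.08021191 0.1843683 ]
0.92 [406.8, 357.2]
0.75 [225.4, 163.6]
0.75 [310.3, 305.9]
```

View pics/h1.png

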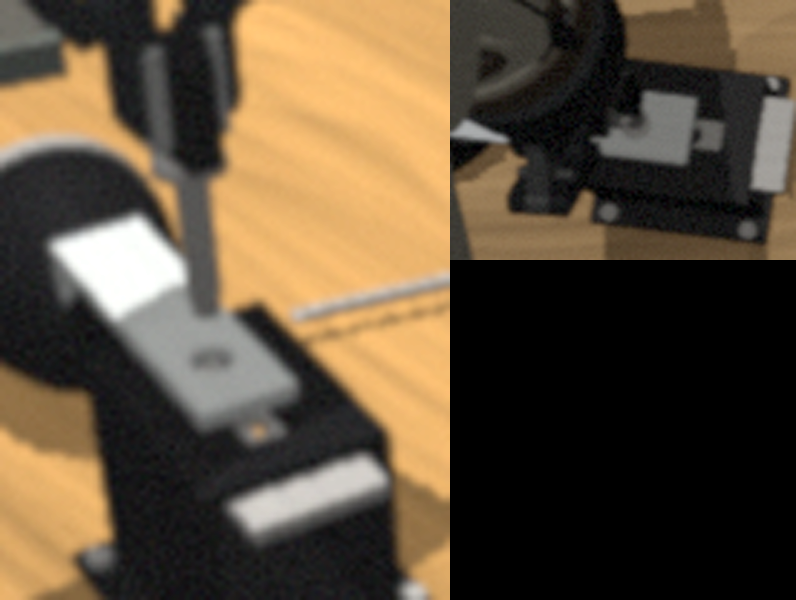

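Run:
```python
from h import *
s=grab_frame("side");t=grab_frame("top");st=r.get_state();p=st["tcp_pos"];R=st["ee_rot"];print(p,R.round(4).tolist())
tip=p+R@[0,0,.0661];print("tip nominal",tip,proj(s,tip),proj(s,p+R@[-.0018,0,.0661]))
for z in(.116,.118):print(z,"tip by side",atz(s,(231,191.2),z).round(4))
for z in(.092,.095,.083):print(z,atz(t,(241.8,277.5),z).round(4),atz(s,(242,216),z).round(4))
print(tri(t,(241.8,277.5),s,(242,216)))
b=np.array([-.148,-.989]);
```

```text
[0.5755578  0.08046984 0.18490094] [[0.1011, 0.9949, 0.0011], [0.9949, -0.1011, 0.0001], [0.0002, 0.0011, -1.0]]
tip nominal [0.57563113 0.08047629 0.11880098] [230.33743838 189.61260616] [230.84403304 190.08221535]
0.116 tip by side [0.5759 0.0794 0.116 ]
0.118 tip by side [0.5743 0.0767 0.118 ]
0.092 [0.5683 0.0483 0.092 ] [0.5658 0.0363 0.092 ]
0.095 [0.5679 0.0478 0.095 ] [0.5636 0.0327 0.095 ]
0.083 [0.5696 0.0496 0.083 ] [0.5724 0.0471 0.083 ]
(array([0.57130629, 0.04882805, 0.0822528 ]), np.float64(0.0036517830667855697))
```

>>> step_arm(
  steps=[
    [[0.0015,0,0.004],[0,0,0]],
    [[0.0015,0,0.006],[0,0,0]],
    [[0,0,0.005],[0,0,0]],
    [[0,0,0.003],[0,0,0]],
    [[0,0,0.002],[0,0,0]],
    [[0,0,0],[0,0,0]],
    [[0,0,0],[0,0,0]],
  ],
)

```text
t: 9.92
tcp_pos: [0.5754, 0.0842, 0.1641]
ee_rot: [[0.1, 0.995, -0.0], [0.995, -0.1, -0.0], [-0.0, -0.0, -1.0]]
force: [-0.4, -0.0, -0.4]
gripper_width: 0.0132
```

Run:
```python
from h import *
s=grab_frame("side");t=grab_frame("top");st=r.get_state();print(st["tcp_pos"],st["force"])
a=cv2.resize(s["frame"][170:225,200:255,::-1],(400,400),interpolation=cv2.INTER_CUBIC);b=cv2.resize(t["frame"][250:300,200:250,::-1],(400,400),interpolation=cv2.INTER_CUBIC)
cv2.imwrite("pics/h2.png",np.clip(np.hstack([a,b])*1.6,0,255))
```

```text
[0.57565764 0.08424882 0.16449724] [ 0.82192103 -0.25673903 -0.15806968][ WARN:0@1.976] global loadsave.cpp:1063 imwrite_ Unsupported depth image for selected encoder is fallbacked to CV_8U.
```

View pics/h2.png

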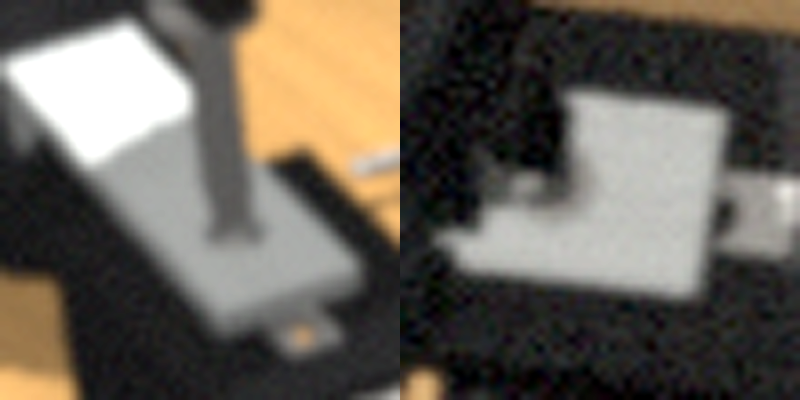

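The tip stands over the hole: tip at about (232,202) in the side view, with the hole's dark rim showing on both sides. The tongue's hole (orange spot) shows just beyond the stay's end. I'll lower gently.

>>> step_arm(
  steps=[
    [[0,0,0.002],[0,0,0]],
    [[0,0,0.002],[0,0,0]],
    [[0,0,0.002],[0,0,0]],
    [[0,0,0.001],[0,0,0]],
    [[0,0,0],[0,0,0]],
    [[0,0,0],[0,0,0]],
  ],
)

```text
t: 10.52
tcp_pos: [0.5754, 0.0842, 0.1572]
ee_rot: [[0.1, 0.995, -0.0], [0.995, -0.1, -0.0], [-0.0, -0.0, -1.0]]
force: [0.5, 0.2, -0.5]
gripper_width: 0.0129
```

>>> step_arm(
  steps=[
    [[0,0,0.002],[0,0,0]],
    [[0,0,0.002],[0,0,0]],
    [[0,0,0.001],[0,0,0]],
    [[0,0,0],[0,0,0]],
    [[0,0,0],[0,0,0]],
  ],
)

```text
t: 10.93
tcp_pos: [0.5754, 0.0842, 0.1521]
ee_rot: [[0.1, 0.995, -0.0], [0.995, -0.1, -0.0], [-0.0, -0.0, -1.0]]
force: [-0.1, 1.2, 0.2]
gripper_width: 0.0133
```

>>> step_arm(
  steps=[
    [[0,0,0.001],[0,0,0]],
    [[0,0,0.001],[0,0,0]],
    [[0,0,0],[0,0,0]],
    [[0,0,0],[0,0,0]],
  ],
)

```text
t: 11.27
tcp_pos: [0.5754, 0.0842, 0.1502]
ee_rot: [[0.1, 0.995, -0.0], [0.995, -0.1, -0.0], [-0.0, -0.0, -1.0]]
force: [0.8, -1.1, -1.1]
gripper_width: 0.0129
```

>>> step_arm(
  steps=[
    [[0,0,0.0005],[0,0,0]],
    [[0,0,0.0005],[0,0,0]],
    [[0,0,0],[0,0,0]],
    [[0,0,0],[0,0,0]],
  ],
)

```text
t: 11.6
tcp_pos: [0.5755, 0.0842, 0.1492]
ee_rot: [[0.1, 0.995, -0.0], [0.995, -0.1, -0.0], [-0.0, -0.0, -1.0]]
force: [-0.3, -0.2, -0.2]
gripper_width: 0.013
```

>>> step_arm(
  steps=[
    [[0,0,0.0005],[0,0,0]],
    [[0,0,0],[0,0,0]],
    [[0,0,0],[0,0,0]],
  ],
)

```text
t: 11.85
tcp_pos: [0.5755, 0.0842, 0.1491]
ee_rot: [[0.1, 0.995, 0.0], [0.995, -0.1, 0.0], [0.0, 0.0, -1.0]]
force: [-0.1, -0.7, 0.9]
gripper_width: 0.0133
```

>>> step_arm(
  steps=[
    [[-0.002,-0.0001,0],[0,0,0]],
    [[-0.002,-0.0001,0],[0,0,0]],
    [[-0.002,-0.0001,0],[0,0,0]],
    [[-0.002,-0.0001,0],[0,0,0]],
    [[0,0,0],[0,0,0]],
    [[0,0,0],[0,0,0]],
  ],
)

```text
t: 12.35
tcp_pos: [0.5745, 0.0764, 0.1491]
ee_rot: [[0.1, 0.995, 0.001], [0.995, -0.1, 0.0], [0.001, 0.001, -1.0]]
force: [-0.3, 3.8, 2.2]
gripper_width: 0.013
```

>>> step_arm(
  steps=[
    [[0,0,0.0005],[0,0,0]],
    [[-0.002,-0.0001,0],[0,0,0]],
    [[-0.002,-0.0001,0],[0,0,0]],
    [[-0.002,-0.0001,0],[0,0,0]],
    [[-0.002,-0.0001,0],[0,0,0]],
    [[-0.002,-0.0001,0],[0,0,0]],
    [[0,0,0],[0,0,0]],
    [[0,0,0],[0,0,0]],
  ],
)

```text
t: 13.02
tcp_pos: [0.5732, 0.0671, 0.1491]
ee_rot: [[0.099, 0.995, 0.001], [0.995, -0.099, 0.002], [0.002, 0.001, -1.0]]
force: [-0.2, 4.8, 6.0]
gripper_width: 0.0129
```

>>> step_arm(
  steps=[
    [[-0.0015,-0.0001,0],[0,0,0]],
    [[-0.0015,-0.0001,0],[0,0,0]],
    [[-0.0015,-0.0001,0],[0,0,0]],
    [[0,0,0],[0,0,0]],
  ],
)

```text
t: 13.35
tcp_pos: [0.5725, 0.0624, 0.149]
ee_rot: [[0.1, 0.995, 0.001], [0.995, -0.1, 0.001], [0.001, 0.001, -1.0]]
force: [-0.5, 4.7, 4.6]
gripper_width: 0.0126
```

>>> step_arm(
  steps=[
    [[-0.001,0,0],[0,0,0]],
    [[-0.001,-0.0001,0],[0,0,0]],
    [[0,0,0],[0,0,0]],
  ],
)

```text
t: 13.6
tcp_pos: [0.5718, 0.0593, 0.148]
ee_rot: [[0.1, 0.995, -0.0], [0.995, -0.1, -0.002], [-0.002, 0.0, -1.0]]
force: [1.8, 1.3, 0.8]
gripper_width: 0.013
```

>>> step_arm(
  steps=[
    [[-0.001,0,0],[0,0,0]],
    [[-0.001,-0.0001,0],[0,0,0]],
    [[0,0,0],[0,0,0]],
  ],
)

```text
t: 13.85
tcp_pos: [0.5714, 0.0573, 0.1478]
ee_rot: [[0.1, 0.995, -0.001], [0.995, -0.1, -0.001], [-0.001, -0.0, -1.0]]
force: [1.1, 1.0, 0.5]
gripper_width: 0.0134
```

The vertical force vanished and the tip dropped, so it is over the tongue's hole. I'll push down step by step.

>>> step_arm(
  steps=[
    [[0,0,0.001],[0,0,0]],
    [[0,0,0.001],[0,0,0]],
    [[0,0,0],[0,0,0]],
    [[0,0,0],[0,0,0]],
  ],
)

```text
t: 14.18
tcp_pos: [0.5711, 0.0576, 0.1458]
ee_rot: [[0.1, 0.995, -0.001], [0.995, -0.1, -0.001], [-0.001, -0.001, -1.0]]
force: [2.0, 0.4, -0.2]
gripper_width: 0.0128
```

>>> step_arm(
  steps=[
    [[0,0,0.001],[0,0,0]],
    [[0,0,0.001],[0,0,0]],
    [[0,0,0],[0,0,0]],
    [[0,0,0],[0,0,0]],
  ],
)

```text
t: 14.52
tcp_pos: [0.5711, 0.0578, 0.144]
ee_rot: [[0.1, 0.995, -0.001], [0.995, -0.1, -0.0], [-0.0, -0.001, -1.0]]
force: [-0.2, 0.2, -1.4]
gripper_width: 0.0125
```

>>> step_arm(
  steps=[
    [[0,0,0.001],[0,0,0]],
    [[0,0,0.001],[0,0,0]],
    [[0,0,0.001],[0,0,0]],
    [[0,0,0],[0,0,0]],
    [[0,0,0],[0,0,0]],
  ],
)

```text
t: 14.93
tcp_pos: [0.5713, 0.058, 0.1412]
ee_rot: [[0.1, 0.995, -0.0], [0.995, -0.1, -0.0], [-0.0, -0.0, -1.0]]
force: [-0.5, -0.2, -0.1]
gripper_width: 0.0128
```

>>> step_arm(
  steps=[
    [[0,0,0.001],[0,0,0]],
    [[0,0,0.001],[0,0,0]],
    [[0,0,0.001],[0,0,0]],
    [[0,0,0],[0,0,0]],
    [[0,0,0],[0,0,0]],
  ],
)

```text
t: 15.35
tcp_pos: [0.5714, 0.058, 0.1382]
ee_rot: [[0.1, 0.995, -0.0], [0.995, -0.1, -0.0], [-0.0, -0.0, -1.0]]
force: [-0.4, 0.4, -1.3]
gripper_width: 0.013
```

>>> step_arm(
  steps=[
    [[0,0,0.001],[0,0,0]],
    [[0,0,0.001],[0,0,0]],
    [[0,0,0.001],[0,0,0]],
    [[0,0,0],[0,0,0]],
    [[0,0,0],[0,0,0]],
  ],
)

```text
t: 15.77
tcp_pos: [0.5714, 0.058, 0.1352]
ee_rot: [[0.1, 0.995, -0.0], [0.995, -0.1, -0.0], [-0.0, -0.0, -1.0]]
force: [-0.9, -0.2, -1.8]
gripper_width: 0.0129
```

Tip is at about 0.069 and moving freely, past the taper. The keeper wires come next.

>>> step_arm(
  steps=[
    [[0,0,0.001],[0,0,0]],
    [[0,0,0.001],[0,0,0]],
    [[0,0,0.001],[0,0,0]],
    [[0,0,0.001],[0,0,0]],
    [[0,0,0.001],[0,0,0]],
    [[0,0,0],[0,0,0]],
  ],
)

```text
t: 16.27
tcp_pos: [0.5713, 0.058, 0.13]
ee_rot: [[0.1, 0.995, -0.001], [0.995, -0.1, -0.0], [-0.0, -0.001, -1.0]]
force: [-0.4, 0.4, -0.3]
gripper_width: 0.013
```

>>> step_arm(
  steps=[
    [[0,0,0.001],[0,0,0]],
    [[0,0,0.001],[0,0,0]],
    [[0,0,0.001],[0,0,0]],
    [[0,0,0.001],[0,0,0]],
    [[0,0,0],[0,0,0]],
  ],
)

```text
t: 16.68
tcp_pos: [0.5715, 0.058, 0.1261]
ee_rot: [[0.1, 0.995, 0.0], [0.995, -0.1, -0.0], [-0.0, 0.0, -1.0]]
force: [1.0, -0.1, -0.6]
gripper_width: 0.0129
```

>>> step_arm(
  steps=[
    [[0,0,0.001],[0,0,0]],
    [[0,0,0.001],[0,0,0]],
    [[0,0,0.001],[0,0,0]],
    [[0,0,0.001],[0,0,0]],
    [[0,0,0],[0,0,0]],
  ],
)

```text
t: 17.1
tcp_pos: [0.5717, 0.058, 0.1225]
ee_rot: [[0.1, 0.995, 0.001], [0.995, -0.1, 0.0], [0.0, 0.001, -1.0]]
force: [1.7, -0.2, 0.9]
gripper_width: 0.0129
```

>>> step_arm(
  steps=[
    [[0,0,0.001],[0,0,0]],
    [[0,0,0.001],[0,0,0]],
    [[0,0,0.001],[0,0,0]],
    [[0,0,0],[0,0,0]],
  ],
)

```text
t: 17.43
tcp_pos: [0.5715, 0.0581, 0.1193]
ee_rot: [[0.1, 0.995, 0.0], [0.995, -0.1, 0.0], [0.0, 0.0, -1.0]]
force: [1.0, -0.3, 2.7]
gripper_width: 0.013
```

>>> step_arm(
  steps=[
    [[0,0,0.001],[0,0,0]],
    [[0,0,0.001],[0,0,0]],
    [[0,0,0.001],[0,0,0]],
    [[0,0,0],[0,0,0]],
  ],
)

```text
t: 17.77
tcp_pos: [0.5712, 0.058, 0.1158]
ee_rot: [[0.1, 0.995, -0.001], [0.995, -0.1, 0.0], [-0.0, -0.001, -1.0]]
force: [0.1, 0.4, 0.7]
gripper_width: 0.0131
```

>>> step_arm(
  steps=[
    [[0,0,0.001],[0,0,0]],
    [[0,0,0.001],[0,0,0]],
    [[0,0,0.001],[0,0,0]],
    [[0,0,0],[0,0,0]],
  ],
)

```text
t: 18.1
tcp_pos: [0.5712, 0.058, 0.1129]
ee_rot: [[0.1, 0.995, -0.001], [0.995, -0.1, -0.0], [-0.0, -0.001, -1.0]]
force: [0.4, 0.1, 0.9]
gripper_width: 0.0128
```

>>> step_arm(
  steps=[
    [[0,0,0.001],[0,0,0]],
    [[0,0,0.001],[0,0,0]],
    [[0,0,0.001],[0,0,0]],
    [[0,0,0.001],[0,0,0]],
    [[0,0,0.001],[0,0,0]],
    [[0,0,0],[0,0,0]],
    [[0,0,0],[0,0,0]],
  ],
)

```text
t: 18.68
tcp_pos: [0.5712, 0.058, 0.1079]
ee_rot: [[0.1, 0.995, -0.001], [0.995, -0.1, 0.0], [-0.0, -0.001, -1.0]]
force: [0.7, -0.3, 0.1]
gripper_width: 0.0133
```

Run:
```python
from h import *
s=grab_frame("side");st=r.get_state();print(st["tcp_pos"],st["force"])
a=cv2.resize(s["frame"][150:240,190:290,::-1],(660,594),interpolation=cv2.INTER_CUBIC)
cv2.imwrite("pics/h3.png",cv2.convertScaleAbs(a,alpha=1.7))
```

```text
[0.5712166  0.05800159 0.10791493] [ 0.57789015  0.34141563 -0.15239748]
```

View pics/h3.png

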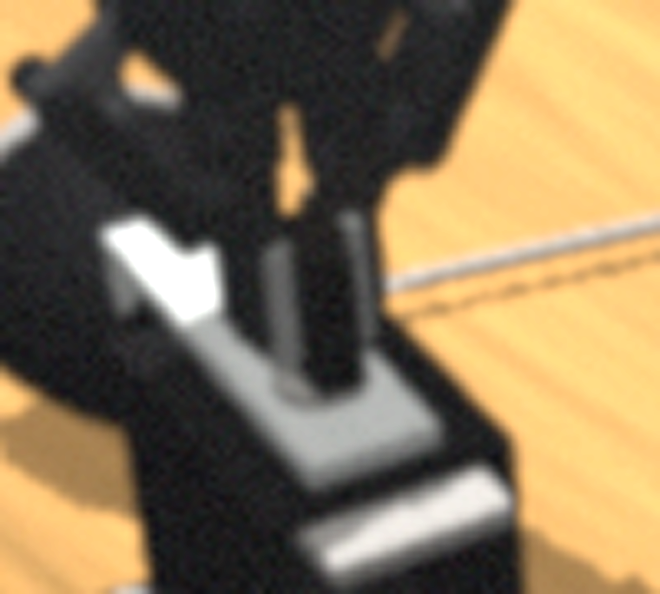

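The collar is just above the stay, at about (238,208) in the side view, and the stay was carried along with the pin. I'll seat it.

>>> step_arm(
  steps=[
    [[0,0,0.001],[0,0,0]],
    [[0,0,0.001],[0,0,0]],
    [[0,0,0],[0,0,0]],
    [[0,0,0],[0,0,0]],
  ],
)

```text
t: 19.07
tcp_pos: [0.5713, 0.058, 0.1061]
ee_rot: [[0.1, 0.995, -0.001], [0.995, -0.1, 0.0], [-0.0, -0.001, -1.0]]
force: [0.6, -0.4, 1.1]
gripper_width: 0.0132
```

>>> step_arm(
  steps=[
    [[0,0,0.0005],[0,0,0]],
    [[0,0,0.0005],[0,0,0]],
    [[0,0,0],[0,0,0]],
    [[0,0,0],[0,0,0]],
  ],
)

```text
t: 19.4
tcp_pos: [0.5714, 0.058, 0.1053]
ee_rot: [[0.1, 0.995, -0.0], [0.995, -0.1, 0.0], [0.0, -0.0, -1.0]]
force: [0.4, -0.6, 1.8]
gripper_width: 0.0129
```

>>> step_arm(
  steps=[
    [[0,0,0.0005],[0,0,0]],
    [[0,0,0],[0,0,0]],
    [[0,0,0],[0,0,0]],
  ],
)

```text
t: 19.65
tcp_pos: [0.5715, 0.058, 0.1051]
ee_rot: [[0.1, 0.995, 0.0], [0.995, -0.1, -0.0], [0.0, 0.0, -1.0]]
force: [-0.2, -0.4, 4.4]
gripper_width: 0.0127
```

>>> step_arm(
  steps=[
    [[0,0,0.0005],[0,0,0]],
    [[0,0,0.0005],[0,0,0]],
    [[0,0,0],[0,0,0]],
    [[0,0,0],[0,0,0]],
  ],
)

```text
t: 19.98
tcp_pos: [0.5715, 0.058, 0.1051]
ee_rot: [[0.1, 0.995, 0.001], [0.995, -0.1, 0.0], [0.0, 0.001, -1.0]]
force: [-2.7, 0.5, 9.3]
gripper_width: 0.0129
```

>>> step_arm(
  steps=[
    [[0,0,0.0005],[0,0,0]],
    [[0,0,0],[0,0,0]],
    [[0,0,0],[0,0,0]],
  ],
)

```text
t: 20.23
tcp_pos: [0.5715, 0.058, 0.1051]
ee_rot: [[0.1, 0.995, 0.001], [0.995, -0.1, 0.0], [0.0, 0.001, -1.0]]
force: [-4.4, -0.8, 12.6]
gripper_width: 0.0126
```

>>> step_arm(
  steps=[
    [[0,0,-0.0005],[0,0,0]],
    [[0,0,-0.0005],[0,0,0]],
    [[0,0,-0.0005],[0,0,0]],
    [[0,0,0],[0,0,0]],
  ],
)

```text
t: 20.57
tcp_pos: [0.5715, 0.058, 0.1051]
ee_rot: [[0.1, 0.995, 0.0], [0.995, -0.1, 0.0], [0.0, 0.0, -1.0]]
force: [-1.2, -0.6, 4.9]
gripper_width: 0.0129
```

>>> step_arm(
  steps=[
    [[0,0,0],[0,0,0]],
    [[0,0,0],[0,0,0]],
    [[0,0,0],[0,0,0]],
    [[0,0,0],[0,0,0]],
    [[0,0,0],[0,0,0]],
    [[0,0,0],[0,0,0]],
    [[0,0,0],[0,0,0]],
  ],
  grip=0.05,
  force=20,
)

```text
t: 21.15
tcp_pos: [0.5714, 0.058, 0.1046]
ee_rot: [[0.1, 0.995, -0.0], [0.995, -0.1, -0.0], [-0.0, -0.0, -1.0]]
force: [0.7, -0.0, -0.3]
gripper_width: 0.0499
```

>>> step_arm(
  steps=[
    [[0,0,-0.005],[0,0,0]],
    [[0,0,-0.01],[0,0,0]],
    [[0,0,-0.01],[0,0,0]],
    [[0,0,-0.015],[0,0,0]],
    [[0,0,-0.02],[0,0,0]],
    [[0,0,-0.02],[0,0,0]],
    [[0,0,-0.02],[0,0,0]],
    [[-0.03,0,-0.02],[0,0,0]],
    [[-0.03,0,-0.01],[0,0,0]],
    [[-0.03,0,0],[0,0,0]],
    [[-0.03,0,0],[0,0,0]],
    [[-0.03,0,0],[0,0,0]],
    [[0,0,0],[0,0,0]],
  ],
)

```text
t: 22.23
tcp_pos: [0.5562, -0.0962, 0.2366]
ee_rot: [[0.106, 0.994, 0.002], [0.994, -0.106, -0.003], [-0.003, 0.002, -1.0]]
force: [0.2, 0.3, -0.2]
gripper_width: 0.05
```

Run:
```python
from h import *
s=grab_frame("side");t=grab_frame("top");st=r.get_state();print(st["tcp_pos"],st["force"])
a=cv2.resize(s["frame"][160:235,195:270,::-1],(400,400),interpolation=cv2.INTER_CUBIC);b=cv2.resize(t["frame"][240:310,190:260,::-1],(400,400),interpolation=cv2.INTER_CUBIC)
cv2.imwrite("pics/h4.png",cv2.convertScaleAbs(np.hstack([a,b]),alpha=1.6))
```

```text
[ 0.55660147 -0.0923694   0.23611861] [-0.33488595 -0.27963     0.1622896 ]
```

View pics/h4.png

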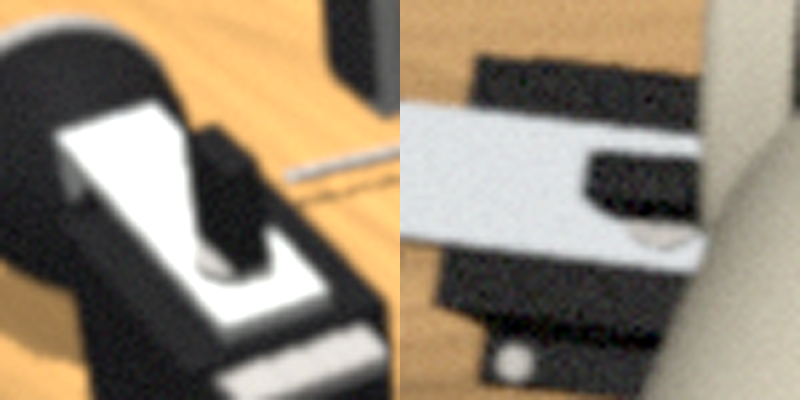

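The pin stands upright with its collar on the stay at about (237,209) in the side view, and the gripper is clear. The hard stop at TCP 0.1051 equals 0.095 plus the 10.1 mm offset from the pick, so the pin didn't slip in the grip.

```bash
python3 -c "
from bench import r
print(r.hand_in())"
```

```text
the job is handed in; nothing more can be done
None
```

The lamp is pinned and the job is handed in, about 23 s into the 72 s allowed. `hand_in` gives no verdict.

I took the pin from the wooden block and put its tip into the stay's hole before moving the stay. I then slid pin and stay about 26 mm along the slot, pressing up to 6 N, until the tip dropped into the tongue's hole. From there I pushed the pin down through the keeper until the collar stopped on the stay.

- **Seating:** the hard stop came at 0.1051 m tool height. That matches the stay's top face (0.095 m) plus the 10.1 mm grip offset from the pick, so the pin did not slip.
- **Force:** the highest reading was about 13 N, when seating the collar. Forces were read only at the end of each move.
- **Last picture:** the pin is upright with its collar on the stay, and the gripper is open and clear. It showed only the bracket area, so I did not look at the jar, screwdriver and steel block again. The arm's path was planned clear of them.

Three checks disagreed:
- **Grip yaw:** the two camera fits gave -0.13 and -0.45 rad. I used -0.1 from the visible edges, and the grasp worked.
- **Tongue hole:** its place read from the pictures was about 8 mm farther along -y than where I felt it.
- **Keeper:** I read only about 3 N while passing the wires, at the low end of the expected 3 to 10 N, and a short peak could have been missed.

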